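Serve the covered muffin with the tongs

TASK

Lift the glass cover off the chocolate muffin by its knob and set it down, without dropping it, into the recess of the empty wooden stand so that it sits level and fully home. Then pick up the spring tongs, close them round the muffin's paper cup without crushing it, and lift it upright about 10 cm; the job finishes with the robot still holding the tongs and the muffin in them, up in the air. The robot itself must not touch the muffin, and the cup of espresso, the price wedge and the honey jar stay where they are.

Things in the scene. Friction and masses are not known exactly. Their poses are not given: they have to be found in the camera images.
- glass_cover: Clear glass bell cover, 110 mm outside diameter, wall 3 mm, open below, with a steel knob on top; 128 mm tall over all, 0.17 to 0.29 kg. Origin: centre of the rim's underside; z up through the knob. It starts over the muffin; its inside is 92 mm high, 104 mm wide.
- cover_knob (a point): Middle of the cover's round steel knob, 116 mm above the rim's underside. The knob is 26 mm in diameter and 21 mm high (it reaches 11 mm above this point), any grasp direction; below it is a narrow neck and then the glass shoulder, 20 mm below this point.
- muffin_stand: Round wooden stand, 148 mm in diameter, fixed, on which the muffin stands under the cover at the start. Origin: centre of its underside, on the counter. Its recessed floor is 9 mm and its rim 16 mm above the counter; the recess is 117 mm in diameter at the top.
- empty_stand: Identical wooden stand with nothing on it (floor 9 mm high, rim 16 mm high, recess 117 mm in diameter at its top, so the cover's rim has about 3.5 mm of play all round). Origin: centre of its underside. Which stand is left and which right changes.
- muffin: Dark chocolate muffin in a brown pleated paper cup, 75 mm tall, 65 to 115 g. Origin: centre of its underside, z up. The cup is round, 50 mm in diameter at the bottom widening to 68 mm at 42 mm height; the crown above is about 80 mm wide. Turned any way. More than 60 N of squeeze in all (both jaws added) crushes it; that takes about 70 N at the tongs' grips, while 25 N there holds it well.
- tongs: Spring pastry tongs of steel with black grips, lying on edge in the tray, 0.105 kg, balanced at the grips. Origin: hinge axis at the rear end, at the underside; x points along the tongs to the jaws (whole length x = -21 to +262 mm), y across, z up. Arms about 20 mm high. The two arms move together, mirrored about the x axis, and a spring holds them open.
- tongs_grip (a point): On the tongs' axis midway between the two black grips, 115 mm from the hinge, 10 mm above the underside. Squeeze here from above, fingers outside. Grips: 50 mm long, 20 mm high, 64 mm wide over the outside at mid length (68 at the front ends) at rest, less 0.23 m x joint angle: pinch to 60 mm to carry them open; 43 mm with the jaws on the muffin. Spring: 6 N a side at rest, 8 N on the muffin.
- tongs_jaws (a point): On the tongs' axis midway between the two jaws, 235 mm from the hinge (120 mm ahead of tongs_grip), 11 mm above the underside. Jaws: flat upright plates 50 mm long, 22 mm high, 108 mm apart inside at rest, less 0.47 m x joint angle when squeezed. Below the muffin's crown, about 26 mm up its cup, is a good height to hold it.
- tongs_left (a joint): Closing angle of each tong arm: 0 = sprung fully open, 0.094 = jaws on the muffin's cup, 0.21 = shut.
- tongs_tray: Flat steel tray 320 x 170 mm, fixed, floor 3 mm and rim 9 mm above the counter, in which the tongs lie. Origin: centre of its underside; x along its length.
- espresso: White espresso cup (bystander), 63 x 89 x 51 mm, origin at the centre of its underside.
- price_wedge: Black price wedge (bystander), 32 x 80 x 52 mm, origin at the centre of its underside.
- honey_jar: Honey jar with a red lid (bystander), 72 mm in diameter, 101 mm tall, origin at the centre of its underside.
Mind the look-alikes: they are no part of the job. Leave any red look-alike of the empty_stand alone.

How it is judged:
By the outcome, as a careful person would: the job done as asked, in the order asked, and still so for the second after the job is handed in, while the arm keeps its last pose, push and grip.
It also fails if it takes over 56 s, if anything falls off the work surface, if the arm or the gripper's body presses on something with over 40 N, if the wrist force passes 120 N, or if a joint passes its speed limit or range.

ROBOT

A 7-joint arm with a two-finger parallel gripper is mounted at the origin on a cart in front of the work surface, level with it; the furniture and walls round the work are solid. World frame = base frame: x ahead of the robot, y to its left, z up, the work surface at z = 0. Lengths are in m, angles in rad, forces in N, time in s.
With the tool pointing down it reaches from about 0.35 to 0.9 m from the base axis. Payload 19.9 kg.
Tool frame: the origin (TCP) lies on the centre line of the jaws, within the pads' length; the fingertips stand 17 mm ahead of it and the grasp point (between the pads) lies 2 mm behind it (tcp_to_tips is the distance from the TCP to the fingertips, in m); z points along the fingers, y is the line along which they close (so a half turn about z gives the same grasp; the last joint's range is limited). The gripper opens to 85 mm and grips with 20 to 120 N. Pads are 22 mm wide; open, the fingers measure 114 mm over their backs; the gripper's body (76 mm by 85 mm) begins 54 mm behind the grasp point. The pads swing forward as they close: fully open they stand 13 mm farther back than shut.
Start: joints at [-1.31, 0.417, -0.01, 1.614, 0.005, 1.111, -0.053], TCP at [0.186, 0.597, 0.248] pointing down, gripper open.
Joint ranges: [-2.81, 2.81], [-0.39, 2.02], [-1.27, 1.25], [0.06, 2.57], [-1.19, 4.33], [0.19, 2], [-2.82, 2.82]. Speed limits (rad/s): [1.89, 1.89, 2.39, 2.39, 3.01, 3.01, 3.01].

INTERFACE

Orientations are given as a unit quaternion [w, x, y, z].
In Python, from cell import read_state, snapshot, finish_job, tcp_to_tips gives the robot as it stands.
- The arm moves only by the tool apply_moves, never from a script. Its argument "moves" is a list of rows, each a list of 2 entries, a list of its own where there are three numbers: the shift along the tool's x, y, z each as a share of 0.2 m, from -1 to 1, then the turn about the tool's z as a share of 45 degrees, from -1 to 1. A call has 1 to 8 rows; each row shifts and turns the commanded pose from where the row before left it, along the tool's axes as they then stand; what a row does not reach is not made up. A row lasts 1/10 s, in which the tool goes at most 50 mm and 8.59 degrees, less where a joint would pass 70% of its speed; a pose out of reach is approached as far as the arm can. A call with a number of a shift or a turn outside -1 to 1 is refused whole. A call with a gripper value outside its range is refused whole. "gripper" is the closure, from -1 (fully open) to 1 (shut), set as the call begins (left out, the last holds). The fingers move at their own pace and stop on an object; "squeeze" is the grip in N (left out, the last holds). Time passes only in rows, so rows that do not move let the fingers close. It gives the time, the measured TCP pose, the force, the opening and the grip force at its end, in the units of the state.
- read_state(): the state, without advancing time (a new reading comes with each control period).
- snapshot(name): name is "scene" or "top"; returns a dict with "pixels" (420x560x3 uint8, red, green, blue), "fov_y" (degrees; the focal length in pixels is half the picture's height over the tangent of half this angle, whatever the lens; pixels are square), "cx", "cy" (the principal point, pixels), "rvec" (rotation vector, rad) and "tvec" (3), from world to camera coordinates, as OpenCV has them. Camera axes: x right, y down, z forward; pixel columns grow to the right and rows downward; lengths in m; the calibration is good to about 2 mm. A picture is of the moment at which its call begins. There is no depth.
- finish_job(): hands the job in; it is judged then, once.
The state is a dict: "time_s": time; "q": joint angles; "joint_velocities": joint speeds; "effort": joint torques, N m; "tool_pos": TCP position; "orientation": TCP orientation; "force": force on the tool from outside, world axes, zero at the start; "torque": the same for the moment, N m; "opening": finger opening in m; "grasp_force": force on a finger pad.
Only numpy, scipy, OpenCV 4.12 (cv2) and the standard library are available. Lean on these libraries where they do the work, as an engineer would, in place of code of your own. Each camera call takes 0.05 s, during which the arm holds its last target. There are 200 camera calls.

## Working session

There is one attempt and no reset: what is moved stays moved. The work goes in short steps, Python scripts to look and compute and a tool call to move; the robot and the scene stay as the last step left them, time stands still between calls to the robot, and variables do not carry over. Pictures are saved under pics/ and viewed, at most 10 in all, crops included, and the job is handed in when it is done.

Besides the shell and the picture viewer there is one more tool, called after "Request:" as name(argument=value, ...), one argument or row to a line, values as JSON. apply_moves: Moves the arm, as the interface text tells. Its arguments: {"type":"object","properties":{"moves":{"type":"array","items":{"type":"array"}},"gripper":{"type":"number"},"squeeze":{"type":"number"}},"required":["moves"]}

```bash
mkdir -p pics; cat > h.py <<'E'
import numpy as np, cv2
from cell import read_state, snapshot, finish_job, tcp_to_tips
def shot(name,fn=None):
    s=snapshot(name); np.savez(''+name+'.npz',**s)
    if fn: cv2.imwrite('pics/'+fn,np.asarray(s['pixels'])[:,:,::-1])
    return s
def cam(s):
    R=cv2.Rodrigues(np.array(s['rvec'],float))[0]; t=np.array(s['tvec'],float)
    f=210/np.tan(np.radians(float(s['fov_y']))/2); return R,t,f
def ray(s,u,v):
    R,t,f=cam(s); d=R.T@np.array([(u-s['cx'])/f,(v-s['cy'])/f,1]); return -R.T@t,d
def onplane(s,u,v,z):
    c,d=ray(s,u,v); return c+d*(z-c[2])/d[2]
def proj(s,p):
    R,t,f=cam(s); q=R@np.array(p,float)+t; return np.array([s['cx']+f*q[0]/q[2],s['cy']+f*q[1]/q[2]])
E
python3 - <<'E'
from h import *
for n in ['scene','top']:
    s=shot(n,n+'0.png'); R,t,f=cam(s); print(n,f,s['cx'],s['cy'],-R.T@t,R.tolist())
a=[cv2.imread('pics/%s0.png'%n) for n in('scene','top')]
print(read_state())
E
```

```text
scene 525.2988365692346 274.783915892555 211.37648464073794 [-0.58077295 -0.4655235   0.95647726] [[0.28903099073338023, -0.9572289027672859, -0.013187649624496811], [-0.549292347149897, -0.15454256728341131, -0.8212152654815966], [0.7840529342832903, 0.24460053680315197, -0.5704661020931676]]
top 381.412322866816 284.6615664933007 207.25925515849573 [ 0.49950893 -0.10207088  1.3067062 ] [[-0.01125184429247883, -0.999687568979601, 0.022319507782961816], [-0.9976318439904555, 0.00970846308485751, -0.0680914796485853], [0.06785351764073513, -0.023032806433125906, -0.9974293909704048]]
{'time_s': 0.1, 'q': array([-1.30949638,  0.41790375, -0.01029883,  1.6140884 ,  0.00468272,
        1.11068931, -0.05298821]), 'joint_velocities': array([-0.00015535, -0.00255347, -0.00044973, -0.00223225,  0.00060808,
        0.00105891, -0.00125646]), 'effort': array([ 2.49732453e-03, -8.65820932e+01,  6.81388266e-01, -4.35635376e+01,
        1.93646149e-02,  4.95418630e-03,  1.09579861e-05]), 'tool_pos': array([0.18629257, 0.59629792, 0.24774016]), 'orientation': array([-4.54167924e-05,  1.50818171e-01,  9.88561377e-01, -5.30502319e-04]), 'force': array([ 0.62616581,  0.20863443, -0.21277735]), 'torque': array([-0.0111839 ,  0.06584142, -0.00353608]), 'grasp_force': 0.0, 'opening': 0.08549726809056232}
```

View pics/scene0.png

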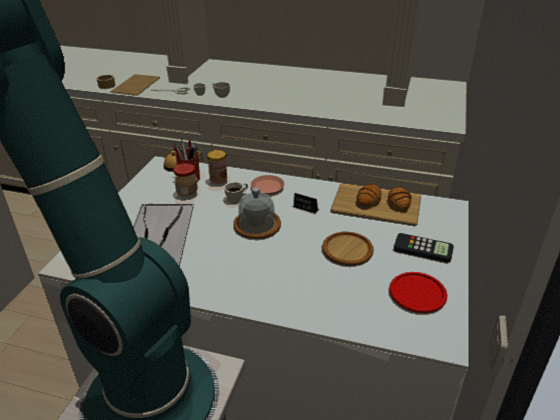

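View pics/top0.png

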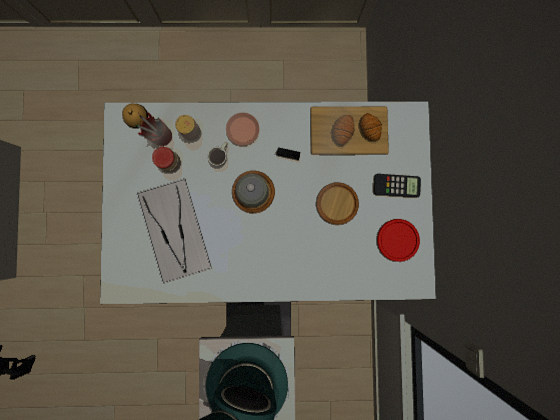

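Scene view: cover on stand at (257,215), knob about (256,193), empty stand at (348,248), tongs at (160,235). Top view: cover at (253,190), empty stand at (337,203), tongs with hinge at (184,271) and jaws near (145,197) and (180,188). The red disc at (398,240) is the look-alike.

```bash
python3 - <<'E'
from h import *
L=lambda n:{k:v for k,v in np.load(n+'.npz').items()}
T,S=L('top'),L('scene')
def ell(s,box,name):
    x0,y0,x1,y1=box; im=s['pixels'][y0:y1,x0:x1]; hsv=cv2.cvtColor(im,cv2.COLOR_RGB2HSV)
    m=((hsv[...,1]>85)&(hsv[...,0]<25)&(hsv[...,2]>40)).astype(np.uint8)
    c=max(cv2.findContours(m,cv2.RETR_EXTERNAL,cv2.CHAIN_APPROX_NONE)[0],key=cv2.contourArea)
    h=cv2.convexHull(c); (u,v),ax,an=cv2.fitEllipse(c); 
    P=onplane(s,u+x0,v+y0,.012); print(name,(u+x0,v+y0),ax,P)
    pts=np.array([onplane(s,p[0][0]+x0,p[0][1]+y0,.014)[:2] for p in c]); 
    (cx,cy),r=cv2.minEnclosingCircle(pts.astype(np.float32)); print('   circ',cx,cy,r)
ell(T,(310,175,365,232),'empty top'); ell(S,(315,225,382,272),'empty scene')
ell(T,(225,165,282,220),'muf top'); ell(S,(225,195,290,245),'muf scene')
z=lambda s,b,k:cv2.resize(s['pixels'][b[1]:b[3],b[0]:b[2]],None,fx=k,fy=k,interpolation=cv2.INTER_CUBIC)[:,:,::-1]
a=z(T,(130,170,220,290),5)
b=np.hstack([z(T,(223,165,283,220),5)])[:275]; c=z(S,(227,180,287,240),5)
r=np.vstack([b,c]); H=max(a.shape[0],r.shape[0]); 
P=lambda i:np.vstack([i,np.zeros((H-i.shape[0],i.shape[1],3),np.uint8)])
o=np.hstack([P(a),P(r)]);print(o.shape)
cv2.imwrite('pics/c1.png',o)
E
```

```text
empty top (337.1291084289551, 203.17892837524414) (40.99802017211914, 41.23345184326172) [ 0.59981209 -0.3114051   0.012     ]
   circ 0.5999289155006409 -0.31095090508461 0.0722915530204773
empty scene (347.58592987060547, 247.5960292816162) (31.39995574951172, 50.28458023071289) [ 0.59995906 -0.31342474  0.012     ]
   circ 0.6000441312789917 -0.3139583170413971 0.07484609633684158
muf top (252.9077663421631, 191.39704704284668) (41.258819580078125, 41.730262756347656) [ 0.64279681 -0.02438423  0.012     ]
   circ 0.6426243782043457 -0.02498997189104557 0.0725359097123146
muf scene (256.5932865142822, 222.72411727905273) (26.605192184448242, 43.54130554199219) [ 0.64400029 -0.02456346  0.012     ]
   circ 0.6413103938102722 -0.026131663471460342 0.07334458827972412
(600, 750, 3)
```

View pics/c1.png

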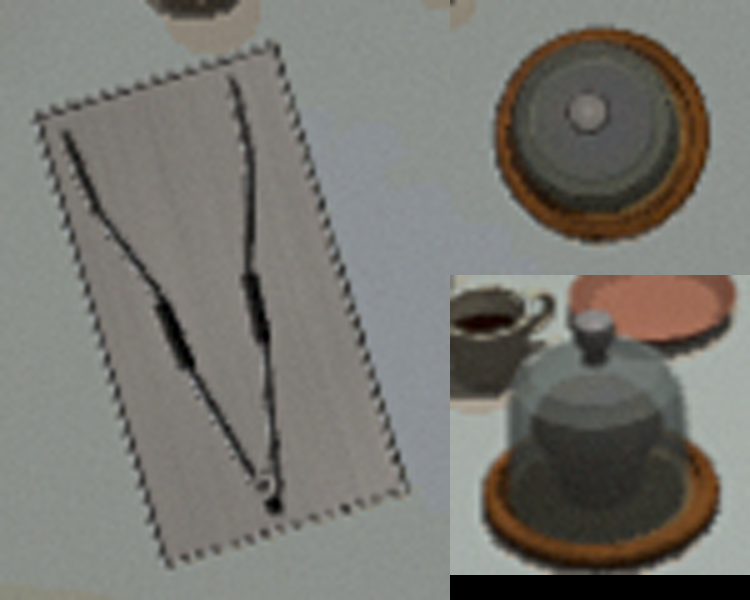

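```bash
cat >> h.py <<'E'
from scipy.spatial.transform import Rotation as Ro
def tri(a,ua,b,ub):
    (c1,d1),(c2,d2)=ray(a,*ua),ray(b,*ub); k=np.linalg.lstsq(np.c_[d1,-d2],c2-c1,rcond=None)[0]
    p,q=c1+k[0]*d1,c2+k[1]*d2; return (p+q)/2,np.linalg.norm(p-q)
def plan(target,yaw=None,st=None):
    """yaw=world angle of tool y (rad). prints turn share, then shift shares (tool axes AFTER the turn)"""
    st=st or read_state(); q=st['orientation']; R=Ro.from_quat([q[1],q[2],q[3],q[0]]).as_matrix()
    y0=np.arctan2(R[1,1],R[0,1]); dt=0
    if yaw is not None:
        d=(yaw-y0+np.pi/2)%np.pi-np.pi/2; dt=-d; R=Ro.from_rotvec([0,0,d]).as_matrix()@R
    sh=R.T@(np.array(target)-st['tool_pos'])/.2
    print('pos',st['tool_pos'].round(4),'toolz',R[:,2].round(4),'yaw',round(np.degrees(y0),2),'| turn share',round(dt/(np.pi/4),3),'shift',sh.round(3))
E
python3 - <<'E'
from h import *
L=lambda n:{k:v for k,v in np.load(n+'.npz').items()}
T,S=L('top'),L('scene')
print(tcp_to_tips if not callable(tcp_to_tips) else tcp_to_tips())
kt=(588/1-450)/5+223-.4,112/5+165-.4
print('knob top@.136',onplane(T,*kt,.136),'scene top@.136',onplane(S,(593-450)/5+226.6,(320-275)/5+179.6,.136),'mid',onplane(S,(594-450)/5+226.6,(332-275)/5+179.6,.125))
g=lambda x,y,z=.018:onplane(T,x/5+129.6,y/5+169.6,z)
gl,gr=g(175,334),g(256.5,309); jl,jr=g(83,170),g(242,115); h=g(267,486)
print(gl,gr,np.linalg.norm(gl-gr),jl,jr,np.linalg.norm(jl-jr),h)
d=(jl+jr)/2-h; print('ang',np.degrees(np.arctan2(d[1],d[0])),np.linalg.norm(d),(gl+gr)/2,'from axis',h+d/np.linalg.norm(d)*.115)
plan([.643,-.0245,.2])
E
```

```text
0.017
knob top@.136 [ 0.6427696  -0.02356861  0.136     ] scene top@.136 [ 0.64310006 -0.0248765   0.136     ] mid [ 0.64714139 -0.02374064  0.125     ]
[0.49334927 0.2711325  0.018     ] [0.50944634 0.21702342 0.018     ] 0.05645270282901644 [0.60404068 0.33368492 0.018     ] [0.64027184 0.22769095 0.018     ] 0.11201525127192018 [0.39162992 0.2092233  0.018     ]
ang 17.22376899719967 0.24134951347955944 [0.5013978  0.24407796 0.018     ] from axis [0.50147281 0.2432753  0.018     ]
pos [0.1863 0.5963 0.2477] toolz [-2.e-04 -1.e-03 -1.e+00] yaw 72.65 | turn share 0.0 shift [-3.105 -2.282  0.241]
```

Request:
apply_moves(
  moves=[
    [[-0.1, -0.08, 0], 0],
    [[-0.18, -0.13, 0], 0],
    [[-0.18, -0.13, 0], 0],
    [[-0.18, -0.13, 0], 0],
    [[-0.18, -0.13, 0], 0],
    [[-0.18, -0.13, 0], 0],
    [[-0.18, -0.13, 0], 0],
    [[-0.18, -0.13, 0], 0],
  ],
  gripper=-1,
  squeeze=40,
)

```text
time_s: 0.9
tool_pos: [0.3876, 0.3248, 0.2482]
orientation: [-0.0, 0.151, 0.989, -0.0]
force: [0.1, 0.1, -0.7]
opening: 0.0853
grasp_force: 0.0
```

Request:
apply_moves(
  moves=[
    [[-0.18, -0.13, 0], 0],
    [[-0.18, -0.13, 0], 0],
    [[-0.18, -0.13, 0], 0],
    [[-0.18, -0.13, 0], 0],
    [[-0.18, -0.13, 0], 0],
    [[-0.18, -0.13, 0], 0],
    [[-0.18, -0.13, 0], 0],
    [[-0.1, -0.08, 0], 0],
  ],
)

```text
time_s: 1.7
tool_pos: [0.5888, 0.053, 0.248]
orientation: [0.0, 0.152, 0.988, -0.001]
force: [0.4, -0.1, 0.0]
opening: 0.0857
grasp_force: 0.0
```

```bash
python3 -c "
from h import *
plan([.643,-.0242,.128]);s=read_state();print(s['q'],s['time_s'])"
```

```text
pos [0.5888 0.053  0.248 ] toolz [-1.0e-04 -1.2e-03 -1.0e+00] yaw 72.5 | turn share 0.0 shift [-0.374 -0.286  0.601]
[-0.4054259   0.36989938  0.336033    1.71100868 -0.13396511  1.08358543
  1.2377759 ] 1.7
```

Request:
apply_moves(
  moves=[
    [[-0.18, -0.14, 0], 0],
    [[-0.15, -0.11, 0], 0],
    [[-0.04, -0.03, 0.05], 0],
    [[0, 0, 0.15], 0],
    [[0, 0, 0.15], 0],
    [[0, 0, 0.1], 0],
    [[0, 0, 0], 0],
    [[0, 0, 0], 0],
  ],
)

```text
time_s: 2.5
tool_pos: [0.6415, -0.019, 0.1587]
orientation: [-0.0, 0.151, 0.989, -0.0]
force: [-0.6, -0.5, 0.3]
opening: 0.0853
grasp_force: 0.0
```

```bash
python3 - <<'E'
from h import *
plan([.643,-.0242,.128])
T=shot('top');S=shot('scene')
z=lambda s,b,k:cv2.resize(s['pixels'][b[1]:b[3],b[0]:b[2]],None,fx=k,fy=k,interpolation=cv2.INTER_CUBIC)[:,:,::-1]
cv2.imwrite('pics/c2.png',np.hstack([z(T,(215,160,290,240),5),z(S,(220,150,295,230),5)]))
E
```

```text
pos [ 0.6415 -0.019   0.1587] toolz [-3.e-04 -1.e-04 -1.e+00] yaw 72.66 | turn share 0.0 shift [-0.015 -0.023  0.153]
```

View pics/c2.png

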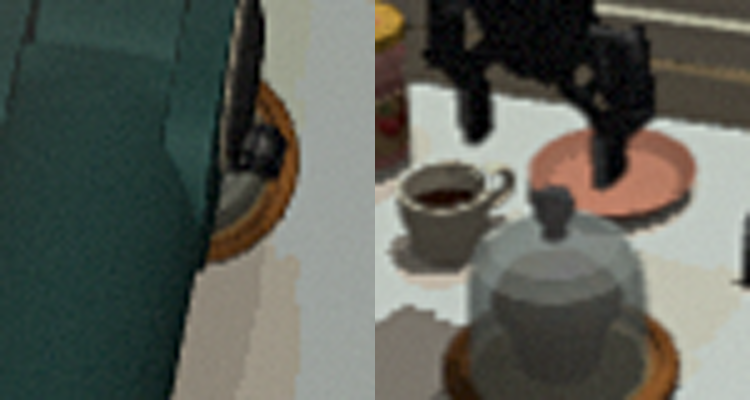

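The scene crop shows both fingertips, at (475,135) and (605,185), straddling the knob at (552,210). The arm hides it in the top view. I'll descend and close on the knob.

Request:
apply_moves(
  moves=[
    [[-0.015, -0.023, 0.05], 0],
    [[0, 0, 0.07], 0],
    [[0, 0, 0.03], 0],
    [[0, 0, 0], 0],
  ],
)

```text
time_s: 3.0
tool_pos: [0.6422, -0.0244, 0.1268]
orientation: [-0.001, 0.151, 0.989, -0.0]
force: [-0.7, 0.6, 0.2]
opening: 0.0853
grasp_force: 0.0
```

Request:
apply_moves(
  moves=[
    [[0, 0, 0], 0],
    [[0, 0, 0], 0],
    [[0, 0, 0], 0],
    [[0, 0, 0], 0],
    [[0, 0, 0], 0],
    [[0, 0, 0], 0],
    [[0, 0, 0], 0],
    [[0, 0, 0], 0],
  ],
  gripper=1,
  squeeze=45,
)

```text
time_s: 3.8
tool_pos: [0.6432, -0.0242, 0.1287]
orientation: [0.0, 0.151, 0.989, 0.0]
force: [-0.4, 1.0, 6.0]
opening: 0.0244
grasp_force: 44.3
```

Request:
apply_moves(
  moves=[
    [[0, 0, -0.03], 0],
    [[0, 0, -0.05], 0],
    [[0, 0, -0.08], 0],
    [[0, 0, -0.1], 0],
    [[0, 0, -0.1], 0],
    [[0, 0, -0.1], 0],
    [[0, 0, -0.06], 0],
    [[0, 0, -0.03], 0],
  ],
)

```text
time_s: 4.6
tool_pos: [0.6433, -0.0246, 0.2401]
orientation: [0.001, 0.151, 0.989, 0.0]
force: [-0.1, 0.4, -3.0]
opening: 0.0245
grasp_force: 44.5
```

```bash
python3 - <<'E'
from h import *
S=shot('scene','s3.png')
plan([.600,-.3125,.235]);s=read_state();print(s['q'],s['force'],s['opening'])
z=lambda s,b,k:cv2.resize(s['pixels'][b[1]:b[3],b[0]:b[2]],None,fx=k,fy=k,interpolation=cv2.INTER_CUBIC)[:,:,::-1]
cv2.imwrite('pics/c3.png',z(S,(200,90,310,250),3))
E
```

```text
pos [ 0.6433 -0.0245  0.2402] toolz [ 1.9e-03  1.0e-04 -1.0e+00] yaw 72.65 | turn share 0.0 shift [-0.222 -1.439  0.025]
[-0.26558216  0.47531602  0.35358787  1.58299886 -0.17775854  1.11322915
  1.39841377] [ 0.05648818 -0.07735868 -1.71408596] 0.024516613737410514
```

View pics/c3.png

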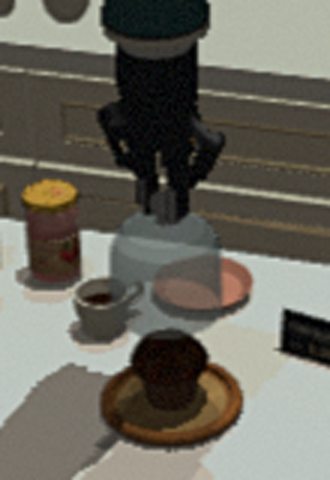

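The cover hangs level and clear of the muffin, with the knob at (165,205) and the muffin at (170,360) in the crop. I'll carry it to the empty stand.

Request:
apply_moves(
  moves=[
    [[-0.01, -0.05, 0], 0],
    [[-0.015, -0.1, 0], 0],
    [[-0.02, -0.15, 0], 0],
    [[-0.03, -0.18, 0], 0],
    [[-0.03, -0.18, 0], 0],
    [[-0.03, -0.18, 0], 0],
    [[-0.03, -0.18, 0], 0],
    [[-0.02, -0.15, 0], 0],
  ],
)

```text
time_s: 5.45
tool_pos: [0.6071, -0.2618, 0.2373]
orientation: [-0.001, 0.152, 0.988, -0.0]
force: [-0.1, -0.1, -2.5]
opening: 0.0249
grasp_force: 44.5
```

Request:
apply_moves(
  moves=[
    [[-0.02, -0.12, 0], 0],
    [[-0.01, -0.08, 0], 0],
    [[-0.005, -0.05, 0.05], 0],
    [[0, -0.02, 0.08], 0],
    [[0, 0, 0.1], 0],
    [[0, 0, 0.1], 0],
    [[0, 0, 0.05], 0],
    [[0, 0, 0], 0],
  ],
)

```text
time_s: 6.25
tool_pos: [0.5986, -0.3112, 0.1601]
orientation: [-0.002, 0.15, 0.989, 0.0]
force: [0.1, -0.2, -2.3]
opening: 0.0245
grasp_force: 44.6
```

```bash
python3 - <<'E'
from h import *
S=shot('scene');T=shot('top')
plan([.600,-.3125,.1287]);s=read_state();print(s['q'],s['force'],s['opening'])
z=lambda s,b,k:cv2.resize(s['pixels'][b[1]:b[3],b[0]:b[2]],None,fx=k,fy=k,interpolation=cv2.INTER_CUBIC)[:,:,::-1]
cv2.imwrite('pics/c4.png',np.hstack([z(S,(300,170,400,280),4),z(T,(295,155,390,265),4)]))
E
```

```text
pos [ 0.5993 -0.3122  0.1625] toolz [ 1.e-04 -1.e-04 -1.e+00] yaw 72.68 | turn share 0.0 shift [-0.004 -0.001  0.169]
[ 0.16973009  0.61829319  0.38600607  1.5599234  -0.25985584  1.01428033
  1.89759145] [ 0.92846819  0.23889629 -2.07616432] 0.02436791649414973
```

View pics/c4.png

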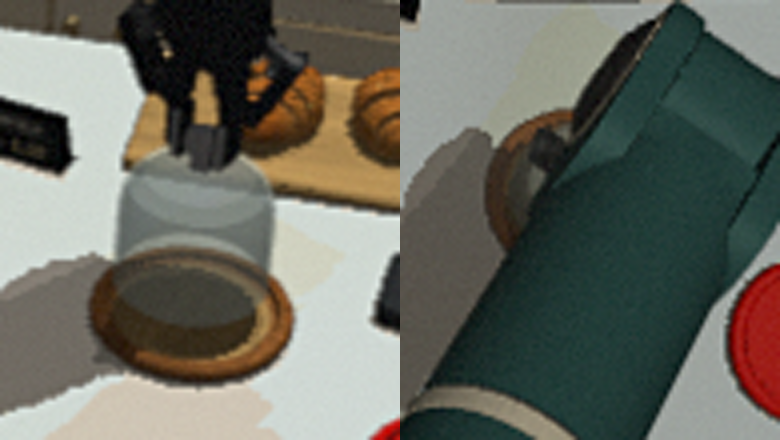

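```bash
python3 - <<'E'
from h import *
L=lambda n:{k:v for k,v in np.load(n+'.npz').items()}
S=L('scene')
for z in(.045,.08,.12): print(z,proj(S,[.5993,-.3122,z]))
print(proj(S,[.6,-.3125,.012]))
# glass wall edges: horizontal gradient profile rows
g=cv2.cvtColor(S['pixels'],cv2.COLOR_RGB2GRAY).astype(float)
for v in(216,220,224,228): print(v,g[v-1:v+2,322:376].mean(0).astype(int).tolist())
E
```

```text
0.045 [347.88391652 238.52129191]
0.08 [348.71596722 228.56982693]
0.12 [349.69513716 216.85879132]
[347.26797105 247.53195522]
216 [213, 213, 213, 213, 212, 213, 213, 216, 180, 137, 124, 127, 128, 131, 132, 137, 143, 144, 145, 145, 144, 141, 138, 139, 138, 140, 138, 132, 128, 128, 127, 127, 125, 126, 120, 117, 117, 116, 116, 113, 114, 109, 102, 102, 119, 112, 89, 84, 81, 86, 101, 108, 112, 117]
220 [213, 213, 213, 213, 212, 215, 216, 178, 125, 105, 104, 115, 124, 130, 132, 132, 133, 131, 132, 134, 135, 137, 138, 141, 141, 142, 143, 144, 145, 143, 142, 143, 143, 142, 140, 138, 139, 135, 134, 132, 132, 131, 132, 130, 124, 135, 154, 181, 188, 185, 183, 179, 175, 150]
224 [212, 214, 214, 212, 214, 216, 205, 152, 107, 101, 102, 106, 106, 108, 109, 113, 116, 120, 124, 128, 126, 129, 132, 131, 130, 131, 131, 131, 132, 132, 133, 132, 132, 132, 132, 132, 132, 130, 127, 124, 122, 117, 111, 108, 106, 112, 152, 202, 213, 212, 212, 213, 213, 211]
228 [213, 214, 212, 214, 215, 216, 190, 139, 104, 100, 103, 103, 105, 104, 107, 109, 112, 115, 120, 125, 126, 129, 130, 130, 132, 129, 127, 128, 125, 121, 120, 116, 113, 111, 109, 109, 108, 108, 109, 110, 108, 106, 107, 104, 101, 118, 158, 199, 209, 206, 206, 206, 207, 207]
```

Request:
apply_moves(
  moves=[
    [[-0.004, -0.005, 0.03], 0],
    [[0, 0, 0.05], 0],
    [[0, 0, 0.03], 0],
    [[0, 0, 0.02], 0],
    [[0, 0, 0], 0],
    [[0, 0, 0.015], 0],
    [[0, 0, 0.01], 0],
    [[0, 0, 0], 0],
  ],
)

```text
time_s: 7.15
tool_pos: [0.5995, -0.3136, 0.1311]
orientation: [-0.0, 0.151, 0.989, 0.0]
force: [0.6, 0.2, -2.9]
opening: 0.0244
grasp_force: 44.6
```

Request:
apply_moves(
  moves=[
    [[0, 0, 0.01], 0],
    [[0, 0, 0.005], 0],
    [[0, 0, 0], 0],
    [[0, 0, 0], 0],
  ],
)

```text
time_s: 7.55
tool_pos: [0.5998, -0.3136, 0.1288]
orientation: [0.0, 0.151, 0.989, 0.0]
force: [-0.3, 2.7, 4.1]
opening: 0.0246
grasp_force: 45.1
```

```bash
python3 -c "
from h import *
plan([.600,-.313,.1287]);s=read_state();print(s['force'],s['torque'],s['opening'])"
```

```text
pos [ 0.5998 -0.3136  0.1288] toolz [ 7.e-04 -0.e+00 -1.e+00] yaw 72.66 | turn share 0.0 shift [0.    0.003 0.   ]
[-0.29138598  2.65090247  4.14805652] [ 0.40419679  0.26140821 -0.00839074] 0.024604790696758094
```

Its height now matches the original seat. There is a small +y side push, so I'll ease 1 mm that way and then release.

Request:
apply_moves(
  moves=[
    [[0, 0.005, 0.003], 0],
    [[0, 0, 0], 0],
    [[0, 0, 0], 0],
  ],
)

```text
time_s: 7.85
tool_pos: [0.5999, -0.3133, 0.1287]
orientation: [0.0, 0.151, 0.989, -0.0]
force: [-3.3, 1.8, 11.5]
opening: 0.0245
grasp_force: 45.8
```

Request:
apply_moves(
  moves=[
    [[0, 0, 0], 0],
    [[0, 0, 0], 0],
    [[0, 0, 0], 0],
    [[0, 0, 0], 0],
    [[0, 0, 0], 0],
    [[0, 0, 0], 0],
  ],
  gripper=-1,
)

```text
time_s: 8.45
tool_pos: [0.5998, -0.3127, 0.1277]
orientation: [-0.0, 0.151, 0.989, -0.0]
force: [-0.1, 1.3, 0.5]
opening: 0.0855
grasp_force: 0.0
```

Request:
apply_moves(
  moves=[
    [[0, 0, -0.08], 0],
    [[0, 0, -0.15], 0],
    [[0, 0, -0.15], 0],
    [[0, 0, -0.15], 0],
    [[0, 0, -0.1], 0],
  ],
)

```text
time_s: 8.95
tool_pos: [0.6002, -0.3131, 0.2575]
orientation: [0.001, 0.151, 0.989, -0.0]
force: [1.0, 0.4, -0.2]
opening: 0.0851
grasp_force: 0.0
```

```bash
python3 -c "
from h import *
from numpy import radians as r
plan([.5015,.244,.25],r(107.2));s=read_state();print(s['q'],s['force'],s['opening'])"
```

```text
pos [ 0.6002 -0.3131  0.2575] toolz [ 3.e-03  4.e-04 -1.e+00] yaw 72.64 | turn share -0.768 shift [-0.352  2.807  0.037]
[ 0.15235332  0.52961311  0.41558647  1.4742557  -0.22249604  1.18135467
  1.86908547] [ 1.0375226   0.38815479 -0.20181088] 0.0851392352778458
```

Request:
apply_moves(
  moves=[
    [[0, 0, 0], -0.15],
    [[0, 0, 0], -0.15],
    [[0, 0, 0], -0.16],
    [[0, 0, 0], -0.16],
    [[0, 0, 0], -0.148],
    [[-0.02, 0.15, 0], 0],
    [[-0.025, 0.2, 0], 0],
    [[-0.025, 0.2, 0], 0],
  ],
)

```text
time_s: 9.75
tool_pos: [0.5802, -0.2027, 0.2549]
orientation: [0.0, -0.149, 0.989, -0.0]
force: [1.8, 0.9, 0.1]
opening: 0.0855
grasp_force: 0.0
```

Request:
apply_moves(
  moves=[
    [[-0.025, 0.2, 0], 0],
    [[-0.025, 0.2, 0], 0],
    [[-0.025, 0.2, 0], 0],
    [[-0.025, 0.2, 0], 0],
    [[-0.025, 0.2, 0], 0],
    [[-0.025, 0.2, 0], 0],
    [[-0.025, 0.2, 0], 0],
    [[-0.025, 0.2, 0], 0],
  ],
)

```text
time_s: 10.55
tool_pos: [0.5239, 0.1153, 0.2551]
orientation: [0.001, -0.149, 0.989, -0.0]
force: [1.1, 0.7, -0.8]
opening: 0.0858
grasp_force: 0.0
```

```bash
python3 - <<'E'
from h import *
from numpy import radians as r
plan([.5015,.244,.25],r(107.2));s=read_state();print(s['q'],s['force'],s['opening'])
S=shot('scene');T=shot('top')
z=lambda s,b,k:cv2.resize(s['pixels'][b[1]:b[3],b[0]:b[2]],None,fx=k,fy=k,interpolation=cv2.INTER_CUBIC)[:,:,::-1]
cv2.imwrite('pics/c5.png',np.hstack([z(T,(300,165,375,240),5)[:,:],z(S,(310,180,385,255),5)]))
E
```

```text
pos [0.5239 0.1153 0.2551] toolz [ 1.5e-03  1.0e-04 -1.0e+00] yaw 107.18 | turn share -0.0 shift [-0.083  0.648  0.026]
[-0.37637989  0.25145296  0.12040192  1.83200126 -0.03393324  1.05863242
  1.62756522] [ 1.09081885  0.6518166  -0.76914029] 0.08577063285452818
```

View pics/c5.png

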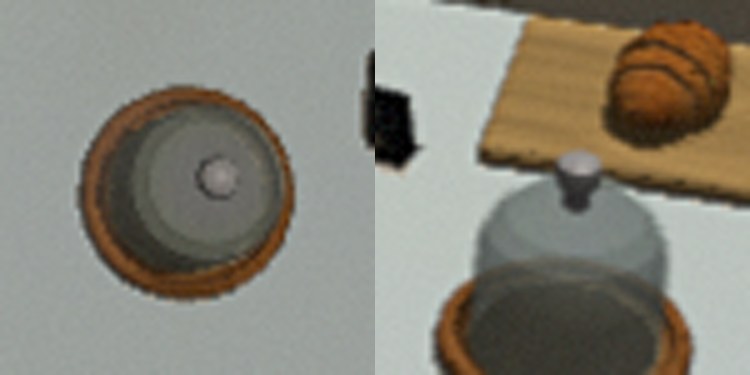

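Both views show the cover seated concentrically, with the knob at (217,177) in the top crop and (578,160) in the scene crop. Next I'll move over the tongs.

Request:
apply_moves(
  moves=[
    [[-0.025, 0.2, 0], 0],
    [[-0.025, 0.2, 0], 0],
    [[-0.02, 0.17, 0.05], 0],
    [[-0.013, 0.078, 0.1], 0],
    [[0, 0, 0.2], 0],
    [[0, 0, 0.2], 0],
    [[0, 0, 0.1], 0],
    [[0, 0, 0], 0],
  ],
)

```text
time_s: 11.45
tool_pos: [0.5009, 0.2417, 0.1221]
orientation: [-0.002, -0.149, 0.989, -0.001]
force: [-0.6, -0.2, 1.2]
opening: 0.0856
grasp_force: 0.0
```

```bash
python3 - <<'E'
from h import *
from numpy import radians as r
L=lambda n:{k:v for k,v in np.load(n+'.npz').items()}
T,S=L('top'),L('scene')
print('knob now',onplane(T,343,200,.136),onplane(S,(578-375)/5+309.6,160/5+179.6,.136))
plan([.5015,.244,.02],r(107.2))
S=shot('scene');T=shot('top')
z=lambda s,b,k:cv2.resize(s['pixels'][b[1]:b[3],b[0]:b[2]],None,fx=k,fy=k,interpolation=cv2.INTER_CUBIC)[:,:,::-1]
cv2.imwrite('pics/c6.png',np.hstack([z(T,(130,170,220,290),4),z(S,(110,160,210,280),4)]))
E
```

```text
knob now [ 0.59989026 -0.30977192  0.136     ] [ 0.601594   -0.31207876  0.136     ]
pos [0.5009 0.2417 0.1221] toolz [-0.0029 -0.0023 -1.    ] yaw 107.19 | turn share -0.0 shift [-0.008  0.011  0.51 ]
```

View pics/c6.png

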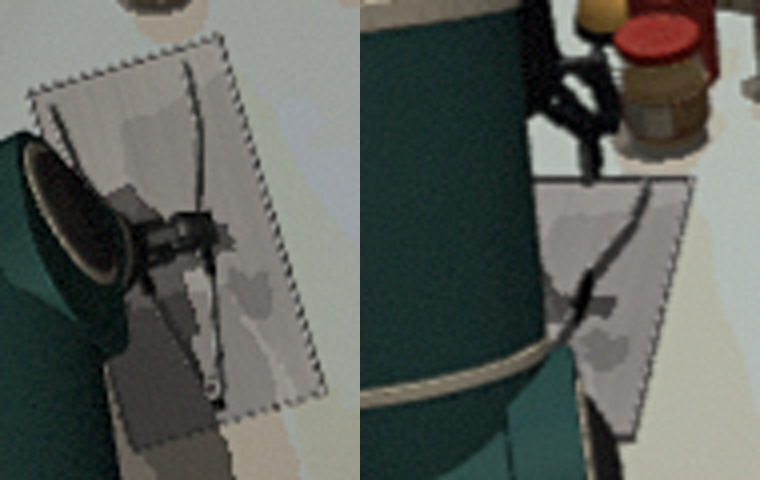

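The gripper is over the grips: the right finger is at (208,222) in the top crop, next to the right grip at (205,247), and the offset is parallax. Lowering.

Request:
apply_moves(
  moves=[
    [[-0.008, 0.011, 0.1], 0],
    [[0, 0, 0.15], 0],
    [[0, 0, 0.13], 0],
    [[0, 0, 0.08], 0],
    [[0, 0, 0.04], 0],
    [[0, 0, 0], 0],
    [[0, 0, 0], 0],
  ],
)

```text
time_s: 12.25
tool_pos: [0.5034, 0.2456, 0.0252]
orientation: [0.001, -0.15, 0.989, 0.0]
force: [-0.2, -0.1, 0.6]
opening: 0.0855
grasp_force: 0.0
```

Request:
apply_moves(
  moves=[
    [[0, 0, 0], 0],
    [[0, 0, 0], 0],
    [[0, 0, 0], 0],
    [[0, 0, 0], 0],
    [[0, 0, 0], 0],
  ],
  gripper=-0.41,
  squeeze=30,
)

```text
time_s: 12.75
tool_pos: [0.5034, 0.2457, 0.025]
orientation: [0.001, -0.15, 0.989, 0.0]
force: [-2.1, -0.7, 11.1]
opening: 0.0606
grasp_force: 9.6
```

```bash
python3 - <<'E'
from h import *
plan([.5015,.244,.02],np.radians(107.2)); print(read_state()['force'])
E
```

```text
pos [0.5034 0.2457 0.025 ] toolz [ 0.0019  0.001  -1.    ] yaw 107.21 | turn share 0.0 shift [ 0.011 -0.006  0.025]
[-2.1075444  -0.66591951 11.11904172]
```

Pinched at 60.6 mm. I'd like a deeper bite, so I'll reopen, go a few mm lower and re-pinch.

Request:
apply_moves(
  moves=[
    [[0, 0, 0], 0],
    [[0, 0, 0], 0],
    [[0, 0, 0], 0],
    [[0.01, 0, 0.02], 0],
    [[0, 0, 0.01], 0],
    [[0, 0, 0], 0],
    [[0, 0, 0], 0],
  ],
  gripper=-1,
)

```text
time_s: 13.45
tool_pos: [0.5006, 0.2447, 0.0176]
orientation: [-0.0, -0.15, 0.989, -0.0]
force: [0.2, 0.0, 0.4]
opening: 0.0856
grasp_force: 0.0
```

Request:
apply_moves(
  moves=[
    [[0, 0, 0], 0],
    [[0, 0, 0], 0],
    [[0, 0, 0], 0],
    [[0, 0, 0], 0],
    [[0, 0, 0], 0],
  ],
  gripper=-0.41,
)

```text
time_s: 13.95
tool_pos: [0.501, 0.2449, 0.0182]
orientation: [0.0, -0.15, 0.989, 0.0]
force: [-0.7, -0.4, 7.5]
opening: 0.0601
grasp_force: 8.4
```

Request:
apply_moves(
  moves=[
    [[0, 0, -0.02], 0],
    [[0, 0, -0.06], 0],
    [[0, 0, -0.1], 0],
    [[0, 0, -0.15], 0],
    [[0, 0, -0.15], 0],
    [[0, 0, -0.12], 0],
    [[0, 0, -0.06], 0],
    [[0, 0, 0], 0],
  ],
)

```text
time_s: 14.75
tool_pos: [0.5013, 0.245, 0.1514]
orientation: [0.001, -0.15, 0.989, 0.0]
force: [-0.1, -0.0, -1.2]
opening: 0.0602
grasp_force: 6.2
```

```bash
python3 - <<'E'
from h import *
plan([.523,-.0245,.15],np.radians(90)); s=read_state(); print(s['force'],s['opening'],s['q'])
T=shot('top');S=shot('scene')
C={}
for n,s,(x0,y0,x1,y1) in(('T',T,(225,165,282,220)),('S',S,(228,190,288,242))):
    hsv=cv2.cvtColor(s['pixels'][y0:y1,x0:x1],cv2.COLOR_RGB2HSV)
    m=(hsv[...,2]<75).astype(np.uint8); k,l,st,ce=cv2.connectedComponentsWithStats(m); i=1+st[1:,4].argmax()
    b=st[i]; C[n]=(x0+b[0]+(b[2]-1)/2,y0+b[1]+(b[3]-1)/2); print(n,b,C[n],ce[i]+[x0,y0],b[:2]+[x0,y0])
for z in(.06,.065,.07,.084): print(z,onplane(T,*C['T'],z))
print('scene u->',[onplane(S,C['S'][0],C['S'][1],z) for z in(.045,.05)])
z=lambda s,b,k:cv2.resize(s['pixels'][b[1]:b[3],b[0]:b[2]],None,fx=k,fy=k,interpolation=cv2.INTER_CUBIC)[:,:,::-1]
cv2.imwrite('pics/c7.png',np.hstack([z(T,(130,140,285,290),3)[:,:],cv2.resize(z(S,(228,165,300,245),5),(405,450))])[:,:800])
E
```

```text
pos [0.5013 0.245  0.1514] toolz [ 2.6e-03  5.0e-04 -1.0e+00] yaw 107.21 | turn share 0.382 shift [-0.109 -1.348  0.006]
[-0.07846453 -0.0071886  -1.21356646] 0.06024888986244919 [-0.54595757  0.41122645  0.04483678  1.87264963 -0.02370398  0.85555082
  1.38178994]
T [ 15  13  24  26 488] (np.float64(251.5), np.float64(190.5)) [251.33401639 189.82581967] [240 178]
S [ 11  10  37  30 639] (np.float64(257.0), np.float64(214.5)) [255.55868545 214.84820031] [239 200]
0.06 [ 0.64048311 -0.02267033  0.06      ]
0.065 [ 0.63991772 -0.02298877  0.065     ]
0.07 [ 0.63935233 -0.02330721  0.07      ]
0.084 [ 0.63776925 -0.02419885  0.084     ]
scene u-> [array([ 0.64160858, -0.02780016,  0.045     ]), array([ 0.63490308, -0.03020134,  0.05      ])]
```

View pics/c7.png

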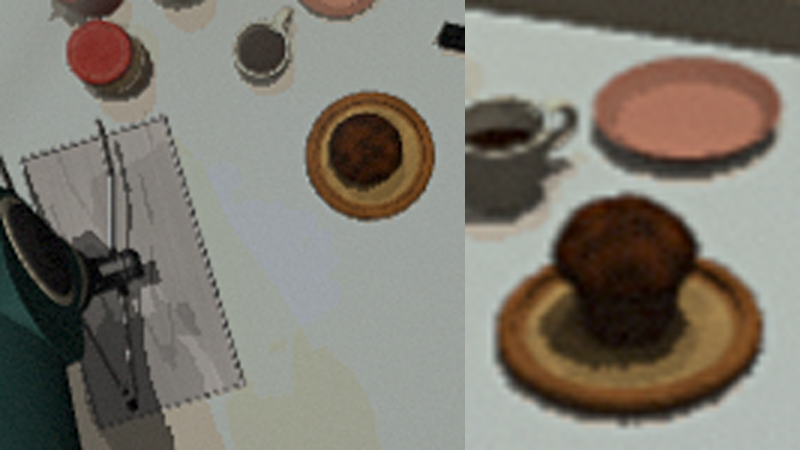

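Top crop: muffin centred at (366,150) on its stand, and the tongs are held with the right arm along (105,125)–(110,250). Turning to point along +x, then moving behind the muffin.

Request:
apply_moves(
  moves=[
    [[0, 0, 0], 0.04],
    [[0, 0, 0], 0.09],
    [[0, 0, 0], 0.12],
    [[0, 0, 0], 0.09],
    [[0, 0, 0], 0.04],
    [[0, -0.05, 0], 0],
    [[0.02, -0.1, 0], 0],
    [[0.04, -0.15, 0], 0],
  ],
)

```text
time_s: 15.65
tool_pos: [0.4886, 0.1843, 0.1492]
orientation: [-0.0, -0.002, 1.0, -0.0]
force: [-0.2, -0.9, -0.6]
opening: 0.0605
grasp_force: 6.2
```

Request:
apply_moves(
  moves=[
    [[0.05, -0.15, 0], 0],
    [[0.06, -0.15, 0], 0],
    [[0.06, -0.15, 0], 0],
    [[0.06, -0.15, 0], 0],
    [[0.06, -0.15, 0], 0],
    [[0.04, -0.12, 0], 0],
    [[0.03, -0.08, 0], 0],
    [[0, -0.03, 0], 0],
  ],
)

```text
time_s: 16.45
tool_pos: [0.4161, -0.0134, 0.1496]
orientation: [-0.0, -0.0, 1.0, -0.0]
force: [0.2, 0.9, -1.0]
opening: 0.0603
grasp_force: 6.2
```

```bash
python3 - <<'E'
from h import *
plan([.41,-.024,.06],np.radians(90)); s=read_state(); print(s['force'],s['opening'],s['grasp_force'],s['q'])
T=shot('top');S=shot('scene')
print(proj(S,[.641,-.024,.06]), 'seen u 256.0')
m=(cv2.cvtColor(T['pixels'],cv2.COLOR_RGB2HSV)[...,2]<75)
z=lambda s,b,k:cv2.resize(s['pixels'][b[1]:b[3],b[0]:b[2]],None,fx=k,fy=k,interpolation=cv2.INTER_CUBIC)[:,:,::-1]
cv2.imwrite('pics/c8.png',np.hstack([z(T,(200,150,300,290),4),z(S,(170,150,290,290),3.999)[:560]]))
E
```

```text
pos [ 0.4161 -0.0134  0.1496] toolz [-5.e-04 -3.e-04 -1.e+00] yaw 90.04 | turn share 0.001 shift [ 0.03  -0.053  0.448]
[ 0.23786289  0.93543676 -1.0263936 ] 0.0602544107245451 6.161602374049835 [-0.24810535  0.18748788  0.22603019  2.20536649 -0.06063292  0.75485118
  1.58980119]
[255.57273596 210.32947788] seen u 256.0
```

View pics/c8.png

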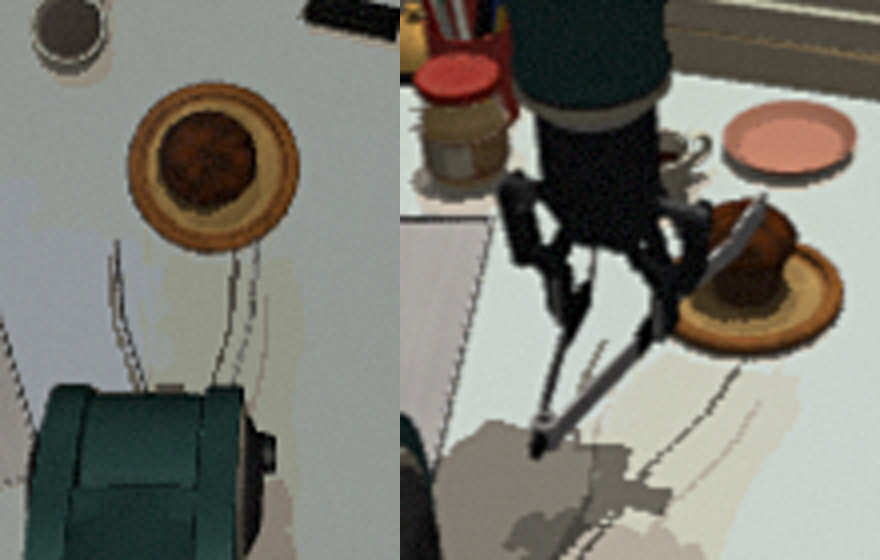

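Top crop: muffin at (208,160), with open jaws pointing at it, tips near (117,240) and (237,250), and shadows at right. I've now used all 10 views, so from here I'll check by numbers only.

```bash
python3 - <<'E'
from h import *
L=lambda n:{k:v for k,v in np.load(n+'.npz').items()}
T=L('top'); g=cv2.cvtColor(T['pixels'],cv2.COLOR_RGB2GRAY).astype(int)
for v in range(206,244,3):
    r=g[v,222:272]; mins=[(i+222,r[i]) for i in range(1,49) if r[i]<=r[i-1] and r[i]<r[i+1] and r[i]<np.median(r)-25]; print(v,mins)
b=[241.5+0,0]
E
```

```text
206 [(239, np.int64(69)), (242, np.int64(62)), (264, np.int64(61)), (267, np.int64(52))]
209 [(242, np.int64(57)), (248, np.int64(59)), (258, np.int64(61)), (264, np.int64(51))]
212 [(229, np.int64(72)), (247, np.int64(73)), (252, np.int64(37)), (258, np.int64(50)), (264, np.int64(102))]
215 [(227, np.int64(107)), (229, np.int64(41)), (259, np.int64(79)), (264, np.int64(103))]
218 [(229, np.int64(53)), (259, np.int64(68)), (264, np.int64(117))]
221 [(228, np.int64(85)), (230, np.int64(88)), (258, np.int64(63)), (263, np.int64(93))]
224 [(228, np.int64(94)), (230, np.int64(65)), (258, np.int64(71)), (263, np.int64(111))]
227 [(228, np.int64(104)), (230, np.int64(49)), (257, np.int64(86)), (263, np.int64(72))]
230 [(228, np.int64(100)), (231, np.int64(92)), (257, np.int64(82))]
233 [(229, np.int64(103)), (232, np.int64(91)), (256, np.int64(84))]
236 [(230, np.int64(98)), (233, np.int64(113)), (256, np.int64(97)), (261, np.int64(118))]
239 [(231, np.int64(105)), (233, np.int64(112)), (255, np.int64(66)), (259, np.int64(113))]
242 [(232, np.int64(104)), (254, np.int64(98)), (259, np.int64(99))]
```

```bash
python3 - <<'E'
from h import *
L=lambda n:{k:v for k,v in np.load(n+'.npz').items()}
T=L('top')
for u,v in((228.3,218),(229,218),(259,218),(231,237),(255.7,237)): print(u,v,onplane(T,u,v,.15).round(4))
print('tips expected',proj(T,[.4161+.147,-.0134+.05,.15]),proj(T,[.4161+.147,-.0134-.05,.15]))
print('muffin',proj(T,[.641,-.024,.055]),proj(T,[.641+.04,-.024,.055]),proj(T,[.641,-.024-.04,.055]),proj(T,[.641,-.024+.04,.055]))
h=cv2.cvtColor(T['pixels'],cv2.COLOR_RGB2HSV)
for v in (184,188,192): print(v,h[v,234:272,2].tolist())
for u in (247,251,255): print(u,h[172:208,u,2].tolist())
E
```

```text
228.3 218 [0.5473 0.0421 0.15  ]
229 218 [0.5473 0.04   0.15  ]
259 218 [ 0.5463 -0.0506  0.15  ]
231 237 [0.4899 0.0341 0.15  ]
255.7 237 [ 0.489  -0.0403  0.15  ]
tips expected [230.11428446 212.76406028] [263.17371836 212.43310098]
muffin [252.00129438 190.51029217] [251.93535413 178.45720101] [264.156613   190.40475226] [239.82813425 190.61598698]
184 [97, 104, 78, 90, 112, 141, 88, 39, 29, 45, 51, 53, 61, 67, 68, 68, 71, 64, 57, 43, 47, 44, 45, 51, 55, 45, 43, 30, 21, 112, 127, 140, 140, 137, 112, 78, 104, 115]
188 [111, 88, 91, 129, 141, 79, 32, 38, 49, 53, 60, 62, 66, 62, 59, 44, 49, 35, 34, 45, 40, 40, 43, 45, 58, 62, 64, 49, 42, 15, 111, 135, 135, 130, 127, 123, 101, 83]
192 [93, 100, 113, 138, 143, 91, 38, 34, 40, 27, 34, 36, 40, 61, 65, 59, 38, 26, 39, 43, 42, 34, 38, 41, 45, 45, 43, 43, 22, 23, 94, 127, 129, 124, 127, 125, 105, 77]
247 [107, 107, 81, 105, 136, 144, 84, 31, 42, 52, 60, 69, 67, 64, 61, 64, 62, 56, 54, 51, 61, 55, 52, 40, 34, 30, 34, 28, 29, 53, 70, 118, 115, 119, 126, 113]
251 [114, 90, 99, 132, 133, 91, 32, 38, 46, 49, 60, 69, 64, 57, 51, 42, 35, 35, 49, 36, 26, 34, 41, 41, 43, 44, 41, 36, 26, 30, 51, 69, 110, 107, 112, 130]
255 [107, 81, 87, 119, 124, 103, 41, 47, 44, 42, 37, 38, 44, 53, 55, 58, 40, 32, 32, 32, 34, 47, 49, 45, 48, 37, 25, 22, 30, 64, 110, 113, 108, 105, 107, 118]
```

Request:
apply_moves(
  moves=[
    [[0.02, -0.03, 0.05], 0],
    [[0.01, -0.023, 0.12], 0],
    [[0, 0, 0.15], 0],
    [[0, 0, 0.13], 0],
    [[0, 0, 0.07], 0],
    [[0, 0, 0.03], 0],
    [[0, 0, 0], 0],
    [[0, 0, 0], 0],
  ],
)

```text
time_s: 17.35
tool_pos: [0.4114, -0.022, 0.04]
orientation: [0.0, -0.001, 1.0, -0.0]
force: [1.2, 0.2, -0.8]
opening: 0.0606
grasp_force: 6.2
```

```bash
python3 - <<'E'
from h import *
plan([.521,-.024,.039],np.radians(90)); s=read_state(); print(s['force'],s['opening'],s['grasp_force'])
p=s['tool_pos']; T=shot('top'); g=cv2.cvtColor(T['pixels'],cv2.COLOR_RGB2GRAY).astype(int)
print('expect L/R at jaw tip',proj(T,[p[0]+.147,p[1]+.051,p[2]]),proj(T,[p[0]+.147,p[1]-.051,p[2]]), proj(T,[p[0]+.09,p[1],p[2]]))
for v in range(210,242,4): print(v,g[v,230:280].tolist())
E
```

```text
pos [ 0.4114 -0.022   0.04  ] toolz [ 4.e-04 -0.e+00 -1.e+00] yaw 90.13 | turn share 0.003 shift [-0.548 -0.01   0.005]
[ 1.23869541  0.16434572 -0.82916984] 0.060557871489633375 6.163039110833779
expect L/R at jaw tip [236.39392834 215.943601  ] [267.1858632  215.62932821] [251.89734632 233.00283594]
210 [150, 148, 148, 149, 151, 148, 150, 152, 149, 151, 155, 129, 84, 66, 56, 59, 68, 67, 69, 68, 69, 61, 75, 75, 76, 80, 73, 76, 76, 75, 71, 59, 54, 82, 98, 141, 152, 151, 149, 149, 148, 149, 149, 150, 149, 151, 149, 151, 151, 149]
214 [150, 152, 151, 152, 133, 84, 135, 148, 149, 151, 150, 149, 150, 148, 150, 152, 151, 152, 153, 154, 153, 149, 146, 149, 154, 156, 152, 155, 153, 150, 150, 152, 147, 147, 155, 94, 147, 106, 141, 150, 150, 149, 150, 148, 148, 152, 150, 150, 149, 151]
218 [151, 153, 150, 155, 99, 110, 86, 134, 149, 148, 151, 150, 152, 151, 150, 151, 147, 153, 147, 151, 149, 151, 148, 150, 151, 150, 149, 153, 149, 148, 152, 151, 150, 152, 150, 104, 72, 101, 122, 146, 151, 149, 149, 150, 151, 150, 149, 149, 150, 149]
222 [149, 150, 150, 152, 154, 120, 58, 131, 151, 152, 150, 1
[... 499 characters left out ...]
, 146, 144, 147, 145, 148, 146, 146, 147, 147, 147, 147, 145, 146, 147, 147, 145, 143, 147, 147, 148, 147, 147, 150, 90, 72, 108, 105, 144, 148, 146, 147, 146, 144, 145, 148, 149, 150, 148, 148]
234 [152, 150, 152, 150, 152, 152, 120, 127, 88, 146, 151, 150, 150, 146, 146, 145, 145, 149, 148, 148, 145, 148, 144, 146, 148, 146, 148, 144, 150, 147, 146, 149, 149, 151, 85, 127, 129, 126, 151, 149, 146, 147, 146, 147, 147, 148, 147, 149, 151, 150]
238 [148, 151, 152, 151, 149, 150, 152, 155, 103, 78, 144, 150, 151, 148, 147, 145, 145, 148, 145, 146, 148, 147, 148, 145, 144, 145, 147, 147, 147, 146, 146, 148, 142, 78, 125, 126, 145, 147, 148, 147, 146, 148, 148, 148, 146, 148, 145, 151, 151, 151]
```

Request:
apply_moves(
  moves=[
    [[-0.03, -0.012, 0], 0],
    [[-0.07, 0, 0.004], 0],
    [[-0.08, 0, 0], 0],
    [[-0.08, 0, 0], 0],
    [[-0.08, 0, 0], 0],
    [[-0.05, 0, 0], 0],
    [[-0.02, 0, 0], 0],
    [[0, 0, 0], 0],
  ],
)

```text
time_s: 18.2
tool_pos: [0.4933, -0.0244, 0.039]
orientation: [0.0, -0.001, 1.0, -0.0]
force: [-1.6, 0.4, -0.2]
opening: 0.0601
grasp_force: 6.2
```

```bash
python3 - <<'E'
from h import *
plan([.523,-.0245,.039],np.radians(90)); s=read_state(); print(s['force'],s['torque'],s['opening'],s['grasp_force'])
T=shot('top'); h=cv2.cvtColor(T['pixels'],cv2.COLOR_RGB2HSV)
for v in (184,188,192): 
  r=h[v,228:278,2]; print(v,r.tolist())
for v in(199,203): print(v,h[v,228:278,2].tolist())
E
```

```text
pos [ 0.4933 -0.0244  0.039 ] toolz [ 2.e-04 -1.e-04 -1.e+00] yaw 90.11 | turn share 0.002 shift [-0.148 -0.001  0.   ]
[-1.58573714  0.42475294 -0.24822746] [0.02569478 0.02404429 0.01824851] 0.060106391551496816 6.162538475473411
184 [154, 155, 155, 158, 152, 89, 94, 108, 79, 94, 113, 145, 89, 35, 35, 38, 52, 58, 65, 69, 67, 71, 72, 63, 58, 50, 42, 41, 48, 51, 47, 50, 38, 27, 30, 115, 130, 145, 145, 138, 116, 78, 105, 113, 111, 97, 153, 153, 156, 156]
188 [157, 155, 155, 156, 102, 117, 112, 91, 95, 131, 144, 80, 41, 45, 52, 52, 61, 62, 70, 64, 61, 47, 45, 39, 41, 49, 39, 44, 46, 50, 61, 62, 60, 52, 40, 14, 116, 136, 139, 116, 97, 121, 103, 88, 114, 114, 94, 151, 154, 157]
192 [153, 153, 158, 129, 96, 108, 99, 80, 57, 104, 142, 92, 32, 33, 41, 33, 37, 33, 45, 59, 62, 64, 44, 34, 41, 42, 40, 36, 41, 39, 46, 46, 51, 36, 26, 16, 97, 136, 82, 72, 94, 127, 108, 79, 110, 112, 84, 151, 159, 157]
199 [154, 153, 156, 156, 163, 89, 98, 58, 129, 74, 100, 126, 133, 134, 83, 54, 37, 31, 29, 33, 38, 36, 44, 38, 37, 27, 20, 21, 13, 19, 22, 59, 108, 111, 110, 107, 110, 129, 77, 145, 82, 81, 102, 109, 91, 116, 155, 157, 156, 156]
203 [155, 158, 155, 155, 154, 159, 163, 88, 66, 45, 91, 90, 99, 109, 113, 120, 122, 111, 110, 111, 114, 68, 56, 56, 57, 98, 104, 103, 101, 98, 100, 97, 94, 100, 120, 124, 116, 101, 45, 93, 95, 92, 74, 71, 149, 157, 153, 151, 155, 156]
```

Jaws straddle the muffin evenly (236 and 266.5 px against muffin edges 239.5 and 264 px). I'll go the last 30 mm and then close.

Request:
apply_moves(
  moves=[
    [[-0.04, 0, 0], 0],
    [[-0.06, 0, 0], 0],
    [[-0.035, 0, 0], 0],
    [[-0.013, 0, 0], 0],
    [[0, 0, 0], 0],
    [[0, 0, 0], 0],
  ],
)

```text
time_s: 18.85
tool_pos: [0.5225, -0.0243, 0.0388]
orientation: [-0.0, -0.001, 1.0, -0.0]
force: [-0.2, 0.6, -1.3]
opening: 0.0606
grasp_force: 6.2
```

Request:
apply_moves(
  moves=[
    [[0, 0, 0], 0],
    [[0, 0, 0], 0],
    [[0, 0, 0], 0],
    [[0, 0, 0], 0],
    [[0, 0, 0], 0],
    [[0, 0, 0], 0],
  ],
  gripper=-0.15,
  squeeze=30,
)

```text
time_s: 19.45
tool_pos: [0.5228, -0.0243, 0.0389]
orientation: [0.0, -0.001, 1.0, -0.0]
force: [0.3, 0.1, -0.5]
opening: 0.0492
grasp_force: 7.0
```

Request:
apply_moves(
  moves=[
    [[0, 0, -0.01], 0],
    [[0, 0, 0], 0],
    [[0, 0, 0], 0],
    [[0, 0, 0], 0],
    [[0, 0, 0], 0],
    [[0, 0, 0], 0],
    [[0, 0, 0], 0],
    [[0, 0, 0], 0],
  ],
  gripper=0.6,
  squeeze=36,
)

```text
time_s: 20.25
tool_pos: [0.5228, -0.0243, 0.0409]
orientation: [-0.0, -0.001, 1.0, -0.0]
force: [0.4, -0.4, -1.6]
opening: 0.04
grasp_force: 36.4
```

Request:
apply_moves(
  moves=[
    [[0, 0, -0.02], 0],
    [[0, 0, -0.04], 0],
    [[0, 0, -0.07], 0],
    [[0, 0, -0.1], 0],
    [[0, 0, -0.1], 0],
    [[0, 0, -0.09], 0],
    [[0, 0, -0.06], 0],
    [[0, 0, -0.03], 0],
  ],
)

```text
time_s: 21.05
tool_pos: [0.5232, -0.0243, 0.1446]
orientation: [0.001, -0.001, 1.0, 0.0]
force: [-0.4, -1.0, -1.8]
opening: 0.0401
grasp_force: 36.6
```

Request:
apply_moves(
  moves=[
    [[0, 0, -0.01], 0],
    [[0, 0, 0], 0],
    [[0, 0, 0], 0],
    [[0, 0, 0], 0],
  ],
)

```text
time_s: 21.45
tool_pos: [0.5225, -0.0243, 0.1443]
orientation: [-0.001, -0.001, 1.0, -0.0]
force: [-0.1, 0.2, -2.4]
opening: 0.0399
grasp_force: 36.6
```

```bash
python3 - <<'E'
from h import *
s=read_state(); print(s['tool_pos'],s['force'],s['torque'],s['opening'],s['grasp_force'],s['time_s'])
T=shot('top','t9.png');S=shot('scene','s9.png')
for n,X,z in(('T',T,0),('S',S,0)):
    print(n,'muffin would be at',proj(X,[.643,-.0245,.155]),'orig',proj(X,[.643,-.0245,.055]))
    h=cv2.cvtColor(X['pixels'],cv2.COLOR_RGB2HSV); m=((h[...,2]<80)&(h[...,1]>110)&(h[...,0]<20)).astype(np.uint8)
    m=cv2.morphologyEx(m,cv2.MORPH_OPEN,np.ones((3,3)))
    k,l,st,ce=cv2.connectedComponentsWithStats(m)
    for i in range(1,k):
        if st[i,4]>80 and 200<ce[i][0]<320 and 120<ce[i][1]<260: print(st[i],ce[i])
E
```

```text
[ 0.52245543 -0.02427472  0.14430892] [-0.13980645  0.16044183 -2.44504489] [-0.03520265  0.10863409 -0.01878923] 0.03989471703790662 36.58656299114227 21.45
T muffin would be at [250.082495   186.16335011] orig [252.15002572 189.90508632]
[234 172  29  28 558] [248.8172043  185.56630824]
S muffin would be at [254.84047629 183.06111912] orig [255.99778884 211.35684377]
[253 170  15  13 129] [259.44186047 176.58139535]
```

```bash
python3 - <<'E'
from h import *
S=shot('scene');h=cv2.cvtColor(S['pixels'],cv2.COLOR_RGB2HSV)
for u in(258,262,266): print(u,h[160:240:2,u,2].tolist())
print(read_state()['force'])
print(finish_job())
E
```

```text
258 [100, 75, 79, 79, 76, 56, 72, 52, 56, 71, 66, 62, 52, 26, 25, 7, 17, 13, 18, 9, 59, 189, 212, 211, 177, 61, 133, 155, 152, 80, 69, 77, 47, 50, 69, 129, 122, 105, 82, 42]
262 [94, 76, 77, 77, 76, 75, 85, 72, 82, 68, 54, 38, 81, 48, 6, 28, 97, 56, 80, 198, 212, 206, 209, 209, 203, 78, 126, 152, 153, 99, 77, 140, 164, 125, 125, 118, 122, 104, 73, 50]
266 [92, 79, 78, 78, 77, 73, 174, 187, 46, 53, 46, 29, 18, 46, 48, 65, 140, 60, 108, 211, 208, 208, 207, 208, 208, 118, 72, 143, 150, 149, 148, 164, 153, 146, 119, 119, 119, 111, 47, 101]
[-0.93508966  0.01529903 -1.74769894]
the job is handed in; nothing more can be done
None
```

I handed the job in at about 21.5 s of the 56 s allowed. The glass cover sits fully home in the empty stand, and the arm is holding the tongs closed at 36 N with the muffin lifted about 10 cm. I confirmed the final lift from image measurements and forces only, having used all 10 picture views; one of those pictures was 880 px wide, over the 800 px limit.

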